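Set the hold-down over the tube

ROBOT

A 6-joint arm with a two-finger parallel gripper is mounted at the origin on the work surface. World frame = base frame: x ahead of the robot, y to its left, z up, the work surface at z = 0. Lengths are in mm, angles in rad, forces in N, time in s.
With the tool pointing down it reaches from about 275 to 1000 mm from the base axis. Payload 8.4 kg.
Tool frame: the origin (TCP) lies at the very end of the fingers, on their centre line; the grasp point (between the pads) lies 19 mm behind it (r.tcp_to_grasp is the distance from the TCP to the grasp point, in mm); z points along the fingers, y is the line along which they close (so a half turn about z gives the same grasp; the last joint's range is limited). The gripper opens to 85 mm and grips with 20 to 120 N. Pads are 22 mm wide; open, the fingers measure 114 mm over their backs; the gripper's body (76 mm by 85 mm) begins 54 mm behind the grasp point. The pads swing forward as they close: fully open they stand 13 mm farther back than shut.
Start: joints at [-1.108, 0.353, 1.633, -0, 1.155, -0.002], TCP at [280.151, -558.698, 231.281] pointing down, gripper open.
Joint ranges: [-2.63, 2.63], [-0.92, 2.1], [0.06, 2.66], [-1.3, 4.44], [0, 2.69], [-3.02, 3.02]. Speed limits (rad/s): [2.22, 2.22, 2.79, 3.14, 3.14, 3.14].

INTERFACE

Orientations are given as [roll, pitch, yaw] about the fixed x, y, z axes, in that order (R = Rz(yaw) Ry(pitch) Rx(roll)).
In Python, from rig import r gives the robot as it stands. The module is installed in compiled form; this text tells all that it offers.
- The arm moves only by the tool play_rows, never from a script. Its argument "rows" is a list of rows, each an object with "dp": the shift along the tool's x, y, z in units of 40 mm (1.0 is 40 mm), a list of three; "turn": the turn, a rotation vector about the tool's x, y, z in units of 6 degrees (1.0 is 6 degrees), a list of three; "fingers": the closure, from 0 (fully open) to 1 (shut). In form: [{"dp": [tx, ty, tz], "turn": [wx, wy, wz], "fingers": fingers}, ...]. A call has 1 to 5 rows; each row shifts and turns the commanded pose from where the row before left it, along the tool's axes as they then stand; what a row does not reach is not made up. A row lasts 1/12 s, in which the tool goes at most 41.7 mm and 7.16 degrees, less where a joint would pass 70% of its speed; a pose out of reach is approached as far as the arm can. A call is refused whole if a number of a shift passes 1 or a number of a turn 1, either way. A call with a gripper value outside its range is refused whole. The fingers move at their own pace and stop on an object; "force" is the grip in N (left out, the last holds). Time passes only in rows, so rows that do not move let the fingers close. It gives the time, the measured TCP pose, the force, the opening and the grip force at its end, in the units of the state.
- r.sense(): the state, without advancing time (a new reading comes with each control period).
- r.grab_frame(name): name is "side" or "top" or "wrist"; returns a dict with "pixels" (384x512x3 uint8, red, green, blue), "fx", "fy", "cx", "cy" (pixels), "dist" ([k1, k2, p1, p2, k3] as OpenCV has them; the pictures are not rectified), "pose" (4x4, takes a point from camera to world coordinates). Camera axes: x right, y down, z forward; pixel columns grow to the right and rows downward; lengths in mm; the calibration is good to about 2 mm. A picture is of the moment at which its call begins. There is no depth.
- r.sign_off(): hands the job in; it is judged then, once.
The state is a dict: "clock": time; "qpos": joint angles; "qvel": joint speeds; "joint_efforts": joint torques, N m; "eef_pos": TCP position; "tcp_rot": TCP orientation; "contact_force": force on the tool from outside, world axes, zero at the start; "wrist_torque": the same for the moment, N m; "opening": opening from 0.0 (shut) to 1.0 (fully open); "grasp_force": force on a finger pad.
Only numpy, scipy, OpenCV 4.12 (cv2) and the standard library are available. Lean on these libraries where they do the work, as an engineer would, in place of code of your own. Each camera call takes 0.05 s, during which the arm holds its last target. There are 200 camera calls.

TASK

Slide the cut tube along the jig until its end is against the yellow stop. Then turn the hold-down's red T-handle clockwise until the foot bears firmly on the tube - hand-tight, do not force it - and back it off a quarter of a turn, so that the tube has slip clearance. Leave the tube against the stop, let go, and do not disturb the tools lying around.

Things in the scene. Friction and masses are not known exactly. Their poses are not given: they have to be found in the camera images.
- jig: Fixed welding jig: steel base plate, top 12 mm above the table, spanning x -55 to +130, y -155 to +105 mm. Origin at table height under the screw's axis; +y runs along the tube to the stop, z up. Two pairs of steel guide pins (11 mm thick, 12 mm tall) at y = -70 and +10 mm stand 44 mm apart, centred on x = 0. The rail of the hold-down stands at x = +105 mm, 130 mm tall.
- stop (a point): Middle of the face of the yellow end stop, at jig x = 0, y = +75 mm, 27 mm above the table; a block on the plate, 56 mm wide and 30 mm tall, axes as the jig's. The tube's +y end comes to rest here.
- tube: Loose length of light grey box section, 40 mm (x) by 240 mm (y) by 20 mm (z), about 0.5 kg, lying flat on the plate between the guide pins. Origin at the centre of its underside, y along its length. Its +y end starts 30 to 60 mm short of the stop; against the stop its origin is at jig y = -45 mm. Its -y end is free and can be gripped from above across the 40 mm width.
- beam: Blue beam of the hold-down, clamped on the rail at a height that differs by a few mm each time; it reaches from the rail (+x) in over the tube. Its round boss, 36 mm thick and 38 mm tall, carries the screw. Origin on the screw's axis at the boss's underside, axes as the jig's. With screw at 0 the foot's face is 26.6 mm below this origin.
- foot: Round steel swivel foot under the screw, 34 mm across; it moves up and down with the screw but does not turn. Origin at the centre of its flat lower face. At the start it hangs 3 to 5 mm above the height of the tube's top.
- handle (a point): Middle of the red T-handle on top of the screw, on its vertical axis: a bar 72 mm long (x), 14 mm thick (y), 24 mm tall (z). Grip it from above across the 14 mm thickness; a half turn gives the same grip. Under the bar is a 24 mm round hub, 6 mm tall; the beam's boss stays 10 mm or more below the bar. A white dash marks its +x end.
- screw (a joint): Turn of the screw in rad; grows clockwise seen from above, driving foot and handle down, 8 mm per turn. Starts at 0 to 0.5; range -2.5 to 14. Drag about 0.1 N m; it stays where left. Where the foot bears differs each time by more than poses tell and must be felt: the torque then climbs 0.3 N m in about 6 degrees. Firm is a rise of 0.3 to 0.5 N m (240 to 400 N at the foot); 0.7 is forcing it.
- magnet_red: Red welding magnet lying on the table, arrow-shaped, 112 mm long to its point, 75 mm wide, 16 mm thick. Leave it alone.
- magnet_blue: Blue welding magnet lying on the table, arrow-shaped, 112 mm long to its point, 75 mm wide, 16 mm thick. Leave it alone.
- wire_brush: Wire brush with a wooden back, 265 mm long, lying bristles up, 35 mm tall. Leave it alone.
- hammer: Hammer, 260 mm long, black handle, lying on the table. Leave it alone.
Mind the look-alikes: they are no part of the job. Of the things like the tube, leave any that is blue or orange; of the rest the larger one is meant.

How it is judged:
By the outcome, as a careful person would: the job done as asked, in the order asked, and still so for the second after the job is handed in, with the robot touching nothing.
It also fails if it takes over 72 s, if anything falls off the work surface, if the arm or the gripper's body presses on something with over 40 N, if the wrist force passes 120 N, or if a joint passes its speed limit or range.

## Working session

There is one attempt and no reset: what is moved stays moved. The work goes in short steps, Python scripts to look and compute and a tool call to move; the robot and the scene stay as the last step left them, time stands still between calls to the robot, and variables do not carry over. Pictures are saved under pics/ and viewed, at most 10 in all, crops included, and the job is handed in when it is done.

Besides the shell and the picture viewer there is one more tool, called as name(argument=value, ...) on one line, values as JSON. play_rows: Moves the arm, as the interface text tells. Its arguments: {"type":"object","properties":{"rows":{"type":"array"},"force":{"type":"number"}},"required":["rows"]}

```bash
mkdir -p pics
python3 - <<'E'
from rig import r
import cv2, pickle, numpy as np
d={}
for n in("side","top"):
    f=r.grab_frame(n);d[n]=f
    cv2.imwrite(f"pics/{n}0.png",cv2.resize(f["pixels"][:,:,::-1],(800,600)))
    print(n,f["fx"],f["fy"],f["cx"],f["cy"],f["dist"]);print(np.round(f["pose"],3))
pickle.dump(d,open("f0.pkl","wb"))
print(r.sense(), r.tcp_to_grasp)
E
```

```text
side 395.11568955909297 395.11568955909297 260.29227678778034 196.67045764262804 [-0.0638796  0.         0.         0.         0.       ]
[[ 9.99000e-01 -2.10000e-02  3.10000e-02  5.00157e+02]
 [-3.70000e-02 -4.80000e-01  8.77000e-01 -9.76270e+02]
 [-3.00000e-03 -8.77000e-01 -4.80000e-01  6.67411e+02]
 [ 0.00000e+00  0.00000e+00  0.00000e+00  1.00000e+00]]
top 354.8846047931456 354.8846047931456 252.9761133760116 190.4697107920024 [-0.09788005  0.          0.          0.          0.        ]
[[-0.000000e+00 -9.890000e-01  1.460000e-01  3.611680e+02]
 [-1.000000e+00  0.000000e+00 -1.000000e-03  8.007000e+00]
 [ 1.000000e-03 -1.460000e-01 -9.890000e-01  1.244616e+03]
 [ 0.000000e+00  0.000000e+00  0.000000e+00  1.000000e+00]]
{'clock': 0.1, 'qpos': array([-1.10840385e+00,  3.53600130e-01,  1.63405808e+00, -1.13344111e-05,
        1.15520010e+00, -2.40534664e-03]), 'qvel': array([-5.60950870e-04, -9.57525072e-05, -3.05136141e-03,  2.34875264e-04,
       -8.36251016e-04,  1.89450915e-04]), 'joint_efforts': array([-1.46401699e-04, -6.06355619e+01, -3.42818999e+01, -4.27237808e-05,
        3.82819679e-03,  9.86473196e-07]), 'eef_pos': array([ 279.95428773, -558.31531598,  230.6242087 ]), 'tcp_rot': array([-3.14032698e+00,  7.31941795e-06,  4.64802411e-01]), 'contact_force': array([ 0.259425  , -0.77697209,  0.70794848]), 'wrist_torque': array([-0.00708305, -0.01059754, -0.01350344]), 'grasp_force': 0.0, 'opening': 1.0022674486650118} 18.700000000000003
```

View pics/side0.png

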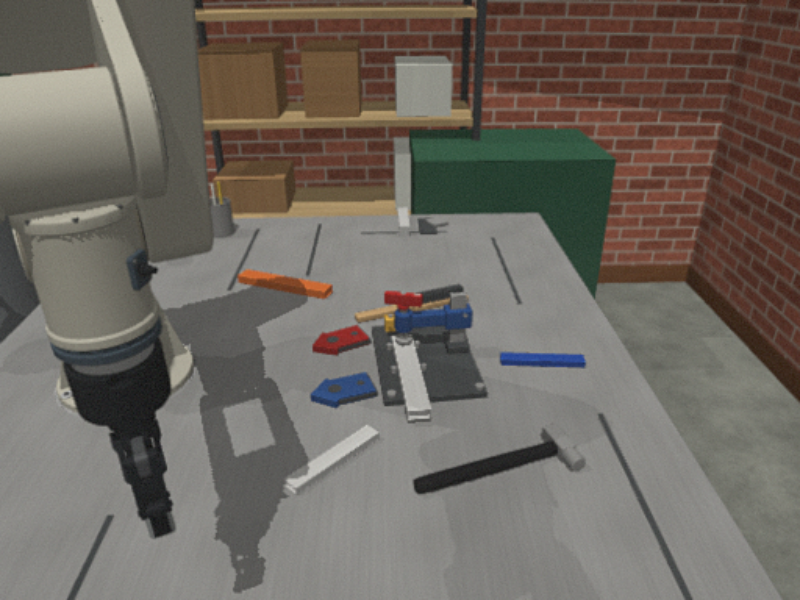

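View pics/top0.png

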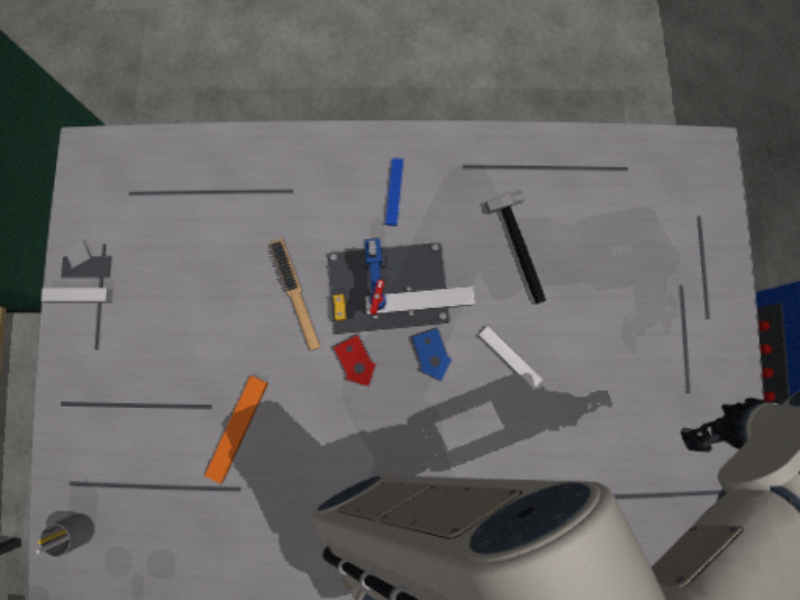

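Candidates for the tube in the top view (800x600 px): light grey bar in the jig (430,299), a smaller white bar (510,355), a blue bar (394,190), an orange bar (235,430) and a white bar at the table edge (75,295). I choose the one in the jig at (430,299): it is the larger non-coloured bar and lies between the pins. The close crop checks this.

```bash
cat > h.py <<'E'
import numpy as np, cv2
def ray(f,uv):
    K=np.array([[f["fx"],0,f["cx"]],[0,f["fy"],f["cy"]],[0,0,1.]])
    p=cv2.undistortPoints(np.array(uv,float).reshape(-1,1,2),K,np.array(f["dist"])).reshape(-1,2)
    return f["pose"][:3,3],np.c_[p,np.ones(len(p))]@f["pose"][:3,:3].T
def onz(f,uv,z):
    o,d=ray(f,uv); return o+d*((z-o[2])/d[:,2])[:,None]
def proj(f,P):
    K=np.array([[f["fx"],0,f["cx"]],[0,f["fy"],f["cy"]],[0,0,1.]])
    T=np.linalg.inv(f["pose"]);return cv2.projectPoints(np.array(P,float).reshape(-1,1,3),cv2.Rodrigues(T[:3,:3])[0],T[:3,3],K,np.array(f["dist"]))[0].reshape(-1,2)
E
python3 - <<'E'
import pickle,cv2,numpy as np
d=pickle.load(open("f0.pkl","rb"))
t=d["top"]["pixels"][145:220,200:310,::-1];s=d["side"]["pixels"][180:275,225:325,::-1]
cv2.imwrite("pics/c0.png",np.vstack([cv2.resize(t,(770,525),interpolation=cv2.INTER_CUBIC)]))
cv2.imwrite("pics/c1.png",cv2.resize(s,(600,570),interpolation=cv2.INTER_CUBIC))
E
```

```text
(no output)
```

View pics/c0.png

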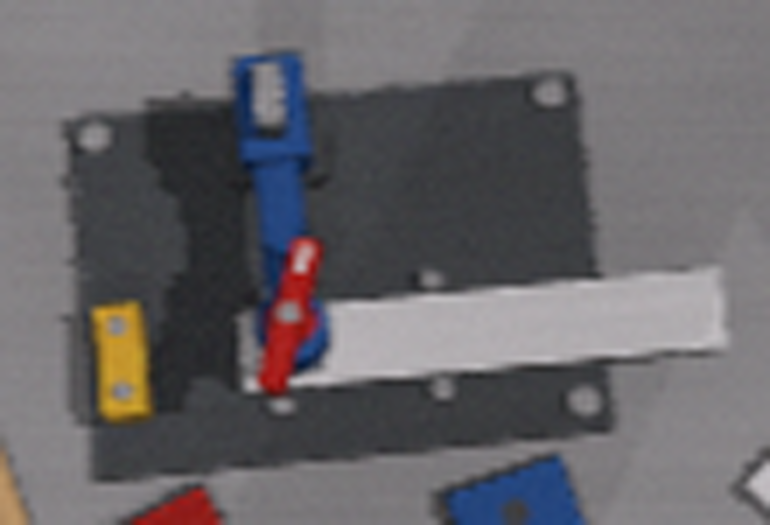

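View pics/c1.png

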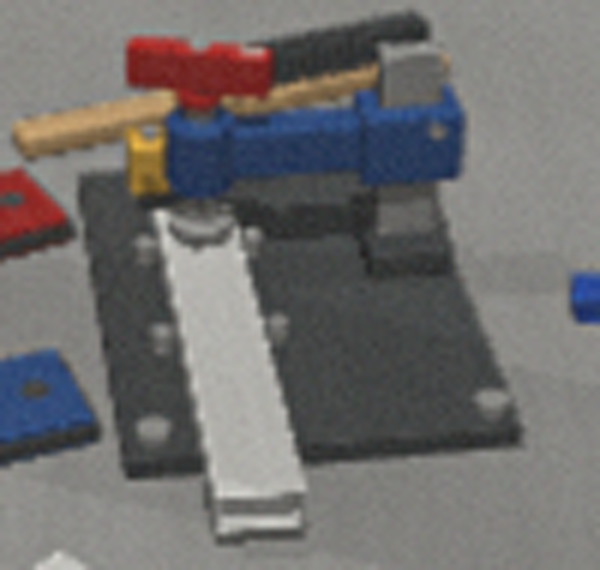

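The crops show the light grey tube under the hold-down, c0 ends near x=243 and 725; yellow stop face near c0 x=148; red handle from (308,243) to (272,390), white dash up (+x). In c1 the handle's middle is near (200,68) and the tube's near end spans (212..303, 500..535).

Run:
```python
import pickle,cv2,numpy as np
from h import *
from scipy.optimize import least_squares
d=pickle.load(open("f0.pkl","rb"));t,s=d["top"],d["side"]
T=lambda a:np.array(a,float)/7+[200,145]-0.43
S=lambda a:np.array(a,float)/6+[225,180]-0.42
loc=np.array([[130,105,12],[130,-155,12],[-55,-155,12],[-55,105,12]])
W=onz(t,T([(68,122),(575,73),(612,430),(95,482)]),12)
# side: plate front corners at top face
pS=S([(122,463),(520,430),(80,178)]);lS=np.array([[-55,-155,12],[130,-155,12],[-55,105,12.]])
def tf(p,L):
    c,n=np.cos(p[2]),np.sin(p[2]);return np.c_[p[0]+c*L[:,0]-n*L[:,1],p[1]+n*L[:,0]+c*L[:,1],L[:,2]]
pT=T([(68,122),(575,73),(612,430),(95,482)])
for ws in(0,1):
    f=lambda p:np.r_[(proj(t,tf(p,loc))-pT).ravel(),ws*(proj(s,tf(p,lS))-pS).ravel()]
    q=least_squares(f,[W[:,0].mean(),W[:,1].mean(),0]);p=q.x
    print("jig",p,np.round(q.fun,1))
inv=lambda P:np.c_[(P[:,0]-p[0])*np.cos(p[2])+(P[:,1]-p[1])*np.sin(p[2]),-(P[:,0]-p[0])*np.sin(p[2])+(P[:,1]-p[1])*np.cos(p[2])]
print("tube corners top z32 (jig)",inv(onz(t,T([(720,268),(727,349),(238,310),(243,390)]),32)).round(1))
print("tube side end",inv(onz(s,S([(212,497),(303,492)]),32)).round(1))
# handle middle triangulate
for a,b in(((290,315),(200,68)),):
    o1,d1=ray(t,T([a]));o2,d2=ray(s,S([b]));A=np.c_[d1[0],-d2[0]];k=np.linalg.lstsq(A,o2-o1,rcond=None)[0]
    P1,P2=o1+d1[0]*k[0],o2+d2[0]*k[1];print("handle",P1,P2,inv(P1[None]))
z=P1[2]
for z in(100,110,120,130,140):
    e=onz(t,T([(308,243),(272,390)]),z);v=e[0]-e[1];print(z,e.mean(0),inv(e.mean(0)[None]),np.hypot(*v[:2]),np.arctan2(v[1],v[0]))
```

```text
jig [5.27434241e+02 4.67108214e+01 9.62197465e-02] [-0.3 -0.2 -0.1 -0.1  0.4  0.3  0.   0.  -0.  -0.  -0.  -0.  -0.  -0. ]
jig [5.28054845e+02 4.55499121e+01 9.39926588e-02] [ 0.1 -0.5  0.3 -0.2  0.7  0.2  0.3 -0.2 -0.1 -0.5  0.2 -0.6 -0.7 -1. ]
tube corners top z32 (jig) [[  19.2 -212.8]
 [ -21.4 -211.6]
 [  20.7   26.9]
 [ -19.2   27.9]]
tube side end [[ -21.2 -212.5]
 [  18.  -214.4]]
handle [529.28290446  45.40077888 127.26584567] [529.13786716  45.3932217  127.24377072] [[ 1.20864218 -0.26373369]]
100 [532.82916581  46.27773768 100.        ] [[4.8215565  0.27652221]] 71.19074857261094 -0.2331811252117415
110 [531.32944281  45.94338013 110.        ] [[3.29707246 0.08439601]] 70.56878684949481 -0.23318112521174159
120 [529.8297198   45.60902257 120.        ] [[ 1.77258842 -0.10773019]] 69.94682512637873 -0.2331811252117414
130 [528.32999679  45.27466501 130.        ] [[ 0.24810437 -0.29985638]] 69.32486340326254 -0.23318112521174156
140 [526.83027379  44.94030746 140.        ] [[-1.27637967 -0.49198258]] 68.70290168014645 -0.23318112521174145
```

play_rows(rows=[{"dp": [0.84,-0.41,0],"turn": [0,0,0],"fingers": 1},{"dp": [0.84,-0.41,0],"turn": [0,0,0],"fingers": 1},{"dp": [0.84,-0.41,0],"turn": [0,0,0],"fingers": 1},{"dp": [0.84,-0.41,0],"turn": [0,0,0],"fingers": 1}], force=60)

```text
clock: 0.43
eef_pos: [371.3, -438.4, 230.9]
tcp_rot: [-3.141, 0.0, 0.464]
contact_force: [1.4, 0.4, 0.2]
opening: 0.458
grasp_force: 0.0
```

play_rows(rows=[{"dp": [0.84,-0.41,0],"turn": [0,0,0],"fingers": 1},{"dp": [0.84,-0.41,0],"turn": [0,0,0],"fingers": 1},{"dp": [0.84,-0.41,0],"turn": [0,0,0],"fingers": 1},{"dp": [0.84,-0.41,0],"turn": [0,0,0],"fingers": 1}])

```text
clock: 0.77
eef_pos: [462.3, -319.2, 231.1]
tcp_rot: [-3.141, 0.0, 0.465]
contact_force: [1.0, -0.9, 0.2]
opening: 0.003
grasp_force: 0.0
```

play_rows(rows=[{"dp": [0.84,-0.41,0],"turn": [0,0,0],"fingers": 1},{"dp": [0.84,-0.41,0],"turn": [0,0,0],"fingers": 1},{"dp": [0.84,-0.41,0],"turn": [0,0,0],"fingers": 1},{"dp": [0.84,-0.41,0],"turn": [0,0,0],"fingers": 1}])

```text
clock: 1.1
eef_pos: [553.0, -200.3, 231.0]
tcp_rot: [-3.141, 0.0, 0.465]
contact_force: [0.5, -0.9, -0.0]
opening: 0.0
grasp_force: 0.0
```

play_rows(rows=[{"dp": [0,0,0],"turn": [0,0,-1],"fingers": 1},{"dp": [0,0,0],"turn": [0,0,-1],"fingers": 1},{"dp": [0,0,0],"turn": [0,0,-1],"fingers": 1},{"dp": [0,0,0],"turn": [0,0,-1],"fingers": 1},{"dp": [0,0,0],"turn": [0,0,-1],"fingers": 1}])

```text
clock: 1.52
eef_pos: [552.2, -201.8, 230.8]
tcp_rot: [-3.141, 0.0, 0.994]
contact_force: [0.0, -0.2, 0.3]
opening: -0.0
grasp_force: 0.0
```

play_rows(rows=[{"dp": [0,0,0],"turn": [0,0,-1],"fingers": 1},{"dp": [0,0,0],"turn": [0,0,-1],"fingers": 1},{"dp": [0,0,0],"turn": [0,0,-1],"fingers": 1},{"dp": [0,0,0],"turn": [0,0,-1],"fingers": 1},{"dp": [0,0,0],"turn": [0,0,-1],"fingers": 1}])

```text
clock: 1.93
eef_pos: [552.1, -201.9, 230.9]
tcp_rot: [-3.141, -0.0, 1.517]
contact_force: [0.0, -0.8, 0.0]
opening: 0.001
grasp_force: 0.0
```

play_rows(rows=[{"dp": [0,0,0],"turn": [0,0,-1],"fingers": 1},{"dp": [0,0,0],"turn": [0,0,-0.5],"fingers": 1},{"dp": [0,0,0],"turn": [0,0,0],"fingers": 1}])

```text
clock: 2.18
eef_pos: [552.1, -201.9, 230.9]
tcp_rot: [-3.141, -0.0, 1.671]
contact_force: [0.8, 0.9, 0.6]
opening: 0.004
grasp_force: 0.0
```

play_rows(rows=[{"dp": [0,0,1],"turn": [0,0,0],"fingers": 1},{"dp": [0,0,1],"turn": [0,0,0],"fingers": 1},{"dp": [0,0,1],"turn": [0,0,0],"fingers": 1},{"dp": [0,0,1],"turn": [0,0,0],"fingers": 1},{"dp": [0,0,0.5],"turn": [0,0,0],"fingers": 1}])

```text
clock: 2.6
eef_pos: [549.7, -201.0, 46.8]
tcp_rot: [-3.137, -0.002, 1.667]
contact_force: [-0.4, 0.5, 0.5]
opening: -0.0
grasp_force: 0.0
```

play_rows(rows=[{"dp": [0,0,0.4],"turn": [0,0,0],"fingers": 1},{"dp": [0,0,0.4],"turn": [0,0,0],"fingers": 1},{"dp": [0,0,0],"turn": [0,0,0],"fingers": 1}])

```text
clock: 2.85
eef_pos: [550.1, -201.2, 16.1]
tcp_rot: [-3.137, -0.002, 1.667]
contact_force: [-0.9, 0.0, -0.0]
opening: 0.0
grasp_force: 0.0
```

play_rows(rows=[{"dp": [0.2,0,0],"turn": [0,0,0],"fingers": 1},{"dp": [0.2,0,0],"turn": [0,0,0],"fingers": 1},{"dp": [0.1,0,0],"turn": [0,0,0],"fingers": 1},{"dp": [0.1,0,0],"turn": [0,0,0],"fingers": 1},{"dp": [0.1,0,0],"turn": [0,0,0],"fingers": 1}])

```text
clock: 3.27
eef_pos: [550.4, -174.0, 20.4]
tcp_rot: [3.14, 0.001, 1.67]
contact_force: [1.2, -3.9, 2.1]
opening: -0.0
grasp_force: 2.0
```

play_rows(rows=[{"dp": [0.15,0,0],"turn": [0,0,0],"fingers": 1},{"dp": [0.15,0,0],"turn": [0,0,0],"fingers": 1},{"dp": [0.15,0,0],"turn": [0,0,0],"fingers": 1},{"dp": [0.15,0,0],"turn": [0,0,0],"fingers": 1},{"dp": [0.15,0,0],"turn": [0,0,0],"fingers": 1}])

```text
clock: 3.68
eef_pos: [547.8, -144.6, 20.3]
tcp_rot: [3.139, 0.002, 1.669]
contact_force: [0.6, -5.4, 5.4]
opening: -0.002
grasp_force: 2.9
```

play_rows(rows=[{"dp": [0.05,0,0],"turn": [0,0,0],"fingers": 1},{"dp": [0.05,0,0],"turn": [0,0,0],"fingers": 1},{"dp": [0.05,0,0],"turn": [0,0,0],"fingers": 1},{"dp": [0.05,0,0],"turn": [0,0,0],"fingers": 1},{"dp": [0,0,0],"turn": [0,0,0],"fingers": 1}])

```text
clock: 4.1
eef_pos: [546.5, -136.5, 19.8]
tcp_rot: [3.14, 0.001, 1.669]
contact_force: [1.4, -3.4, 2.3]
opening: 0.001
grasp_force: 1.6
```

play_rows(rows=[{"dp": [0.03,0,0],"turn": [0,0,0],"fingers": 1},{"dp": [0.03,0,0],"turn": [0,0,0],"fingers": 1},{"dp": [0,0,0],"turn": [0,0,0],"fingers": 1}])

```text
clock: 4.35
eef_pos: [546.1, -134.2, 19.6]
tcp_rot: [3.141, 0.001, 1.669]
contact_force: [1.2, -5.3, 4.8]
opening: -0.0
grasp_force: 2.3
```

play_rows(rows=[{"dp": [0.03,0,0],"turn": [0,0,0],"fingers": 1},{"dp": [0.03,0,0],"turn": [0,0,0],"fingers": 1},{"dp": [0,0,0],"turn": [0,0,0],"fingers": 1}])

```text
clock: 4.6
eef_pos: [545.7, -131.7, 19.5]
tcp_rot: [3.141, 0.0, 1.669]
contact_force: [1.4, -5.2, 3.3]
opening: 0.001
grasp_force: 2.2
```

play_rows(rows=[{"dp": [0.03,0,0],"turn": [0,0,0],"fingers": 1},{"dp": [0,0,0],"turn": [0,0,0],"fingers": 1}])

```text
clock: 4.77
eef_pos: [545.5, -130.5, 19.4]
tcp_rot: [3.141, 0.0, 1.669]
contact_force: [0.8, -4.1, 3.3]
opening: 0.001
grasp_force: 2.3
```

play_rows(rows=[{"dp": [0.03,0,0],"turn": [0,0,0],"fingers": 1},{"dp": [0,0,0],"turn": [0,0,0],"fingers": 1}])

```text
clock: 4.93
eef_pos: [545.3, -129.3, 19.3]
tcp_rot: [3.141, 0.0, 1.669]
contact_force: [1.3, -4.5, 3.6]
opening: 0.002
grasp_force: 2.3
```

play_rows(rows=[{"dp": [0.03,0,0],"turn": [0,0,0],"fingers": 1},{"dp": [0,0,0],"turn": [0,0,0],"fingers": 1}])

```text
clock: 5.1
eef_pos: [545.3, -128.8, 19.4]
tcp_rot: [3.141, 0.001, 1.67]
contact_force: [0.9, -9.7, 3.9]
opening: 0.002
grasp_force: 4.8
```

Force is rising at the expected place; one more small step confirms the stop.

play_rows(rows=[{"dp": [0.02,0,0],"turn": [0,0,0],"fingers": 1},{"dp": [0,0,0],"turn": [0,0,0],"fingers": 1}])

```text
clock: 5.27
eef_pos: [545.4, -128.7, 19.4]
tcp_rot: [3.141, 0.002, 1.67]
contact_force: [0.3, -14.3, 2.2]
opening: 0.005
grasp_force: 7.1
```

play_rows(rows=[{"dp": [0.02,0,0],"turn": [0,0,0],"fingers": 1},{"dp": [0,0,0],"turn": [0,0,0],"fingers": 1}])

```text
clock: 5.43
eef_pos: [545.7, -128.6, 19.4]
tcp_rot: [3.14, 0.003, 1.67]
contact_force: [1.0, -18.3, 0.3]
opening: 0.003
grasp_force: 9.4
```

play_rows(rows=[{"dp": [-0.2,0,0],"turn": [0,0,0],"fingers": 1},{"dp": [-0.6,0,0],"turn": [0,0,0],"fingers": 1},{"dp": [0,0,-1],"turn": [0,0,0],"fingers": 1},{"dp": [0,0,-1],"turn": [0,0,0],"fingers": 1},{"dp": [0,0,-1],"turn": [0,0,0],"fingers": 1}])

```text
clock: 5.85
eef_pos: [546.3, -157.6, 139.0]
tcp_rot: [-3.137, -0.003, 1.668]
contact_force: [1.2, 0.4, -0.4]
opening: 0.004
grasp_force: 0.0
```

play_rows(rows=[{"dp": [0,0,-1],"turn": [0,0,0],"fingers": 1},{"dp": [0,0,-1],"turn": [0,0,0],"fingers": 1},{"dp": [0,0,-0.5],"turn": [0,0,0],"fingers": 1},{"dp": [0,0,0],"turn": [0,0,-1],"fingers": 0.4},{"dp": [0,0,0],"turn": [0,0,-1],"fingers": 0.4}])

```text
clock: 6.27
eef_pos: [548.2, -157.8, 240.7]
tcp_rot: [3.14, -0.0, 1.883]
contact_force: [0.0, 0.5, -0.7]
opening: 0.275
grasp_force: 0.0
```

play_rows(rows=[{"dp": [0,0,0],"turn": [0,0,-1],"fingers": 0.4},{"dp": [0,0,0],"turn": [0,0,-1],"fingers": 0.4},{"dp": [0,0,0],"turn": [0,0,-1],"fingers": 0.4},{"dp": [0,0,0],"turn": [0,0,-1],"fingers": 0.4},{"dp": [0,0,0],"turn": [0,0,-1],"fingers": 0.4}])

```text
clock: 6.68
eef_pos: [547.1, -157.4, 238.4]
tcp_rot: [-3.141, -0.003, 2.407]
contact_force: [0.0, 0.8, -0.2]
opening: 0.599
grasp_force: 0.0
```

play_rows(rows=[{"dp": [0,0,0],"turn": [0,0,-1],"fingers": 0.4},{"dp": [0,0,0],"turn": [0,0,-1],"fingers": 0.4},{"dp": [0,0,0],"turn": [0,0,-1],"fingers": 0.4},{"dp": [0,0,0],"turn": [0,0,-1],"fingers": 0.4},{"dp": [0,0,0],"turn": [0,0,-0.8],"fingers": 0.4}])

```text
clock: 7.1
eef_pos: [547.1, -157.4, 238.4]
tcp_rot: [3.14, -0.003, 2.91]
contact_force: [0.3, 0.1, 0.5]
opening: 0.601
grasp_force: 0.0
```

Run:
```python
from rig import r
import pickle,cv2,numpy as np
f=r.grab_frame("top");w=r.grab_frame("wrist");pickle.dump({"top":f,"wrist":w},open("f1.pkl","wb"))
t=cv2.resize(f["pixels"][145:220,200:310,::-1],(770,525),interpolation=cv2.INTER_CUBIC)
cv2.imwrite("pics/c2.png",t)
s=r.sense();print(s["eef_pos"],s["tcp_rot"],s["qpos"],s["wrist_torque"],s["contact_force"])
```

```text
[ 547.21982446 -157.53456996  238.45616569] [ 3.14054183e+00 -2.45552725e-03  2.90630029e+00] [-2.83496953e-01  2.61477622e-01  1.74497921e+00  1.02604358e-03
  1.13763933e+00 -1.61943146e+00] [ 0.01204362  0.01008147 -0.05142037] [-0.8783149   0.97248183  0.05382097]
```

View pics/c2.png

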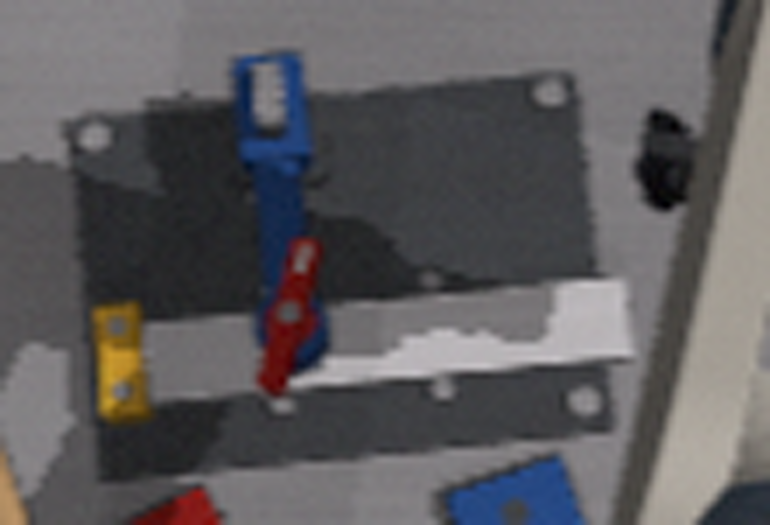

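Tube's end now meets the yellow stop (c2 x≈147), handle unmoved. Moving over the handle.

play_rows(rows=[{"dp": [0.33,0.96,0],"turn": [0,0,0],"fingers": 0.4},{"dp": [0.33,0.96,0],"turn": [0,0,0],"fingers": 0.4},{"dp": [0.33,0.96,0],"turn": [0,0,0],"fingers": 0.4},{"dp": [0.33,0.96,0],"turn": [0,0,0],"fingers": 0.4},{"dp": [0.33,0.96,0],"turn": [0,0,0],"fingers": 0.4}])

```text
clock: 7.62
eef_pos: [527.8, 45.7, 238.9]
tcp_rot: [3.141, -0.001, 2.901]
contact_force: [0.8, -0.0, 0.1]
opening: 0.602
grasp_force: 0.0
```

play_rows(rows=[{"dp": [0,0,0.8],"turn": [0,0,0],"fingers": 0.4},{"dp": [0,0,0.8],"turn": [0,0,0],"fingers": 0.4},{"dp": [0,0,0.3],"turn": [0,0,0],"fingers": 0.4},{"dp": [0,0,0],"turn": [0,0,0],"fingers": 0.4}])

```text
clock: 7.95
eef_pos: [525.9, 44.4, 159.9]
tcp_rot: [-3.14, -0.007, 2.903]
contact_force: [0.2, -0.3, 0.1]
opening: 0.6
grasp_force: 0.0
```

Run:
```python
from rig import r
import cv2,numpy as np
f=r.grab_frame("wrist")["pixels"][:,:,::-1];g=r.grab_frame("side")["pixels"][:,:,::-1]
cv2.imwrite("pics/w1.png",np.hstack([cv2.resize(f,(400,300)),cv2.resize(g[160:260,210:343],(400,300))]))
s=r.sense();print(s["eef_pos"],s["tcp_rot"],s["qpos"],s["wrist_torque"],s["contact_force"])
```

```text
[528.52652368  44.03060062 163.12506275] [-3.14145157e+00 -1.63175806e-03  2.90282406e+00] [ 8.00440828e-02  2.87241525e-01  1.89863032e+00  4.61667200e-04
  9.57314611e-01 -1.25224986e+00] [ 0.02515867 -0.01966803  0.03050763] [0.46281674 0.66408485 0.40766874]
```

View pics/w1.png

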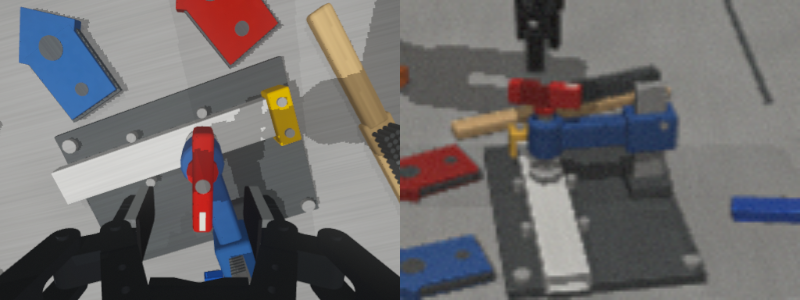

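play_rows(rows=[{"dp": [0,0.03,0.4],"turn": [0,0,0],"fingers": 0.4},{"dp": [0,0,0.4],"turn": [0,0,0],"fingers": 0.4},{"dp": [0,0,0.3],"turn": [0,0,0],"fingers": 0.4},{"dp": [0,0,0],"turn": [0,0,0],"fingers": 0.4}])

```text
clock: 8.38
eef_pos: [528.8, 44.8, 118.7]
tcp_rot: [-3.141, -0.001, 2.903]
contact_force: [-0.6, -0.5, -0.2]
opening: 0.6
grasp_force: 0.0
```

play_rows(rows=[{"dp": [0,0,0],"turn": [0,0,0],"fingers": 1},{"dp": [0,0,0],"turn": [0,0,0],"fingers": 1},{"dp": [0,0,0],"turn": [0,0,0],"fingers": 1},{"dp": [0,0,0],"turn": [0,0,0],"fingers": 1},{"dp": [0,0,0],"turn": [0,0,0],"fingers": 1}], force=60)

```text
clock: 8.8
eef_pos: [530.4, 45.3, 120.8]
tcp_rot: [3.14, 0.003, 2.904]
contact_force: [-0.0, 1.9, 6.3]
opening: 0.147
grasp_force: 59.6
```

```bash
cat > s.py <<'E'
from rig import r
import numpy as np
s=r.sense();print(s["clock"],*[np.round(s[k],3) for k in("eef_pos","tcp_rot","qpos","wrist_torque","contact_force","opening","grasp_force")])
E
python3 s.py
```

```text
8.8 [530.44   45.344 120.849] [3.140e+00 3.000e-03 2.904e+00] [ 8.200e-02  3.460e-01  1.929e+00  1.000e-03  8.630e-01 -1.252e+00] [ 0.275  0.178 -0.128] [-0.048  1.873  6.273] 0.147 59.585
```

Fingertips seem to press on something (6 N up); I'll reopen, rise 4 mm and regrip.

play_rows(rows=[{"dp": [0,0,0],"turn": [0,0,0],"fingers": 0.6},{"dp": [0,0,-0.1],"turn": [0,0,0],"fingers": 0.6},{"dp": [0,0,0],"turn": [0,0,0],"fingers": 0.6},{"dp": [0,0,0],"turn": [0,0,0],"fingers": 0.6}])

```text
clock: 9.13
eef_pos: [529.4, 45.0, 123.7]
tcp_rot: [3.141, 0.001, 2.905]
contact_force: [0.0, 0.8, -0.1]
opening: 0.404
grasp_force: 0.0
```

```bash
python3 s.py
```

```text
9.1333 [529.419  45.011 123.667] [3.141e+00 1.000e-03 2.905e+00] [ 0.082  0.342  1.928 -0.     0.871 -1.252] [-0.058 -0.032  0.   ] [ 0.048  0.821 -0.123] 0.404 0.0
```

play_rows(rows=[{"dp": [0,0,0],"turn": [0,0,0],"fingers": 1},{"dp": [0,0,0],"turn": [0,0,0],"fingers": 1},{"dp": [0,0,0],"turn": [0,0,0],"fingers": 1},{"dp": [0,0,0],"turn": [0,0,0],"fingers": 1}])

```text
clock: 9.47
eef_pos: [529.5, 45.4, 123.5]
tcp_rot: [3.141, 0.0, 2.904]
contact_force: [-0.6, 3.4, 3.8]
opening: 0.143
grasp_force: 59.2
```

```bash
python3 s.py
```

```text
9.4667 [529.469  45.378 123.51 ] [3.141 0.    2.904] [ 8.200e-02  3.420e-01  1.928e+00  1.000e-03  8.710e-01 -1.252e+00] [ 0.61   0.096 -0.09 ] [-0.551  3.413  3.839] 0.143 59.203
```

play_rows(rows=[{"dp": [0,0,0.0033],"turn": [0,0,1],"fingers": 1},{"dp": [0,0,0.0033],"turn": [0,0,1],"fingers": 1},{"dp": [0,0,0.0033],"turn": [0,0,1],"fingers": 1},{"dp": [0,0,0.0033],"turn": [0,0,1],"fingers": 1},{"dp": [0,0,0.0033],"turn": [0,0,1],"fingers": 1}])

```text
clock: 9.88
eef_pos: [529.2, 45.2, 122.8]
tcp_rot: [3.142, -0.0, 2.376]
contact_force: [-0.8, 2.2, 4.8]
opening: 0.147
grasp_force: 59.4
```

```bash
python3 s.py
```

```text
9.8833 [529.21   45.157 122.796] [ 3.142 -0.     2.376] [ 0.082  0.343  1.929  0.     0.87  -0.723] [0.348 0.349 0.102] [-0.839  2.158  4.833] 0.147 59.371
```

play_rows(rows=[{"dp": [0,0,0.0033],"turn": [0,0,1],"fingers": 1},{"dp": [0,0,0.0033],"turn": [0,0,1],"fingers": 1},{"dp": [0,0,0.0033],"turn": [0,0,1],"fingers": 1},{"dp": [0,0,0.0033],"turn": [0,0,1],"fingers": 1},{"dp": [0,0,0.0033],"turn": [0,0,1],"fingers": 1}])

```text
clock: 10.3
eef_pos: [528.9, 45.1, 122.2]
tcp_rot: [-3.141, -0.0, 1.853]
contact_force: [-2.5, 1.2, 6.1]
opening: 0.147
grasp_force: 59.5
```

```bash
python3 s.py
```

```text
10.3 [528.938  45.112 122.165] [-3.141 -0.     1.853] [ 0.082  0.344  1.929  0.     0.869 -0.2  ] [0.326 0.561 0.091] [-2.504  1.219  6.066] 0.147 59.531
```

play_rows(rows=[{"dp": [0,0,0.0033],"turn": [0,0,1],"fingers": 1},{"dp": [0,0,0.0033],"turn": [0,0,1],"fingers": 1},{"dp": [0,0,0.0033],"turn": [0,0,1],"fingers": 1},{"dp": [0,0,0.0033],"turn": [0,0,1],"fingers": 1},{"dp": [0,0,0.0033],"turn": [0,0,1],"fingers": 1}])

```text
clock: 10.72
eef_pos: [528.6, 45.2, 121.4]
tcp_rot: [-3.14, 0.0, 1.329]
contact_force: [-3.0, 2.8, 7.3]
opening: 0.147
grasp_force: 59.7
```

```bash
python3 s.py
```

```text
10.7167 [528.608  45.162 121.44 ] [-3.14   0.     1.329] [0.082 0.345 1.93  0.    0.868 0.324] [0.497 0.794 0.066] [-3.002  2.828  7.314] 0.147 59.669
```

play_rows(rows=[{"dp": [0,0,0.0025],"turn": [0,0,0.9],"fingers": 1},{"dp": [0,0,0.0025],"turn": [0,0,0.9],"fingers": 1}])

```text
clock: 10.88
eef_pos: [528.5, 45.2, 121.2]
tcp_rot: [-3.14, 0.0, 1.141]
contact_force: [-3.4, 2.5, 7.4]
opening: 0.149
grasp_force: 59.6
```

```bash
python3 s.py
```

```text
10.8833 [528.504  45.228 121.21 ] [-3.14   0.     1.141] [8.20e-02 3.45e-01 1.93e+00 1.00e-03 8.68e-01 5.12e-01] [0.604 0.832 0.075] [-3.35   2.454  7.363] 0.149 59.634
```

play_rows(rows=[{"dp": [0,0,0.0025],"turn": [0,0,0.9],"fingers": 1},{"dp": [0,0,0.0025],"turn": [0,0,0.9],"fingers": 1}])

```text
clock: 11.05
eef_pos: [528.4, 45.3, 121.0]
tcp_rot: [-3.14, 0.001, 0.952]
contact_force: [-3.1, 2.7, 7.6]
opening: 0.142
grasp_force: 59.6
```

```bash
python3 s.py
```

```text
11.05 [528.422  45.296 120.997] [-3.14e+00  1.00e-03  9.52e-01] [8.20e-02 3.45e-01 1.93e+00 1.00e-03 8.68e-01 7.00e-01] [0.703 0.813 0.072] [-3.132  2.688  7.561] 0.142 59.616
```

play_rows(rows=[{"dp": [0,0,0.0025],"turn": [0,0,0.8],"fingers": 1},{"dp": [0,0,0.0025],"turn": [0,0,0.8],"fingers": 1}])

```text
clock: 11.22
eef_pos: [528.4, 45.4, 120.8]
tcp_rot: [-3.14, 0.001, 0.785]
contact_force: [-3.7, 3.3, 7.0]
opening: 0.143
grasp_force: 59.6
```

```bash
python3 s.py
```

```text
11.2167 [528.374  45.367 120.775] [-3.14e+00  1.00e-03  7.85e-01] [8.200e-02 3.460e-01 1.931e+00 1.000e-03 8.670e-01 8.670e-01] [0.817 0.772 0.119] [-3.72   3.349  7.041] 0.143 59.636
```

play_rows(rows=[{"dp": [0,0,0.0025],"turn": [0,0,0.8],"fingers": 1},{"dp": [0,0,0.0025],"turn": [0,0,0.8],"fingers": 1}])

```text
clock: 11.38
eef_pos: [528.3, 45.4, 120.6]
tcp_rot: [-3.14, 0.001, 0.618]
contact_force: [-3.0, 3.8, 7.1]
opening: 0.142
grasp_force: 59.6
```

```bash
python3 s.py
```

```text
11.3833 [528.347  45.443 120.57 ] [-3.14e+00  1.00e-03  6.18e-01] [8.200e-02 3.460e-01 1.931e+00 1.000e-03 8.670e-01 1.035e+00] [0.933 0.828 0.106] [-2.99   3.761  7.096] 0.142 59.628
```

play_rows(rows=[{"dp": [0,0,0.0025],"turn": [0,0,0.8],"fingers": 1},{"dp": [0,0,0.0025],"turn": [0,0,0.8],"fingers": 1}])

```text
clock: 11.55
eef_pos: [528.3, 45.5, 120.3]
tcp_rot: [-3.14, 0.001, 0.45]
contact_force: [-3.6, 4.2, 7.6]
opening: 0.146
grasp_force: 59.6
```

```bash
python3 s.py
```

```text
11.55 [528.336  45.526 120.332] [-3.14e+00  1.00e-03  4.50e-01] [8.300e-02 3.460e-01 1.931e+00 1.000e-03 8.660e-01 1.203e+00] [1.042 0.819 0.06 ] [-3.599  4.178  7.615] 0.146 59.611
```

play_rows(rows=[{"dp": [0,0,0.0025],"turn": [0,0,0.8],"fingers": 1},{"dp": [0,0,0.0025],"turn": [0,0,0.8],"fingers": 1}])

```text
clock: 11.72
eef_pos: [528.4, 45.6, 120.1]
tcp_rot: [-3.14, 0.001, 0.282]
contact_force: [-3.8, 4.4, 6.7]
opening: 0.147
grasp_force: 59.6
```

```bash
python3 s.py
```

```text
11.7167 [528.362  45.606 120.146] [-3.14e+00  1.00e-03  2.82e-01] [8.300e-02 3.470e-01 1.931e+00 1.000e-03 8.660e-01 1.370e+00] [1.123 0.767 0.148] [-3.767  4.36   6.738] 0.147 59.582
```

play_rows(rows=[{"dp": [0,0,0.0025],"turn": [0,0,0.8],"fingers": 1},{"dp": [0,0,0.0025],"turn": [0,0,0.8],"fingers": 1}])

```text
clock: 11.88
eef_pos: [528.4, 45.7, 119.9]
tcp_rot: [-3.14, 0.002, 0.115]
contact_force: [-3.6, 5.0, 6.0]
opening: 0.149
grasp_force: 59.5
```

```bash
python3 s.py
```

```text
11.8833 [528.375  45.683 119.926] [-3.14e+00  2.00e-03  1.15e-01] [8.300e-02 3.470e-01 1.931e+00 1.000e-03 8.650e-01 1.538e+00] [1.196 0.729 0.092] [-3.575  4.989  5.985] 0.149 59.534
```

play_rows(rows=[{"dp": [0,0,0.003],"turn": [0,0,0.8],"fingers": 1},{"dp": [0,0,0.003],"turn": [0,0,0.8],"fingers": 1}])

```text
clock: 12.05
eef_pos: [528.4, 45.8, 119.7]
tcp_rot: [-3.141, 0.002, -0.053]
contact_force: [-3.6, 6.4, 6.3]
opening: 0.148
grasp_force: 59.7
```

```bash
python3 s.py
```

```text
12.05 [528.375  45.766 119.722] [-3.141e+00  2.000e-03 -5.300e-02] [0.083 0.347 1.931 0.002 0.865 1.705] [1.281 0.78  0.151] [-3.592  6.44   6.348] 0.148 59.69
```

play_rows(rows=[{"dp": [0,0,0.003],"turn": [0,0,0.8],"fingers": 1},{"dp": [0,0,0.003],"turn": [0,0,0.8],"fingers": 1}])

```text
clock: 12.22
eef_pos: [528.5, 45.8, 119.5]
tcp_rot: [-3.141, 0.002, -0.22]
contact_force: [-4.4, 6.4, 6.1]
opening: 0.147
grasp_force: 59.8
```

```bash
python3 s.py
```

```text
12.2167 [528.452  45.844 119.534] [-3.141e+00  2.000e-03 -2.200e-01] [0.083 0.348 1.931 0.002 0.864 1.872] [1.403 0.769 0.48 ] [-4.413  6.352  6.089] 0.147 59.836
```

Contact: rise about 0.38 N m. I hold for one row and read it again.

play_rows(rows=[{"dp": [0,0,0],"turn": [0,0,0],"fingers": 1}])

```text
clock: 12.3
eef_pos: [528.4, 45.9, 119.5]
tcp_rot: [-3.141, 0.002, -0.221]
contact_force: [-3.7, 6.1, 7.2]
opening: 0.145
grasp_force: 59.7
```

```bash
python3 s.py
```

```text
12.3 [528.448  45.852 119.522] [-3.141e+00  2.000e-03 -2.210e-01] [0.083 0.348 1.931 0.002 0.864 1.873] [1.381 0.782 0.258] [-3.69   6.072  7.235] 0.145 59.707
```

play_rows(rows=[{"dp": [0,0,0],"turn": [0,0,0.25],"fingers": 1}])

```text
clock: 12.38
eef_pos: [528.5, 45.8, 119.5]
tcp_rot: [-3.141, 0.002, -0.242]
contact_force: [-3.4, 7.0, 6.8]
opening: 0.146
grasp_force: 59.7
```

```bash
python3 s.py
```

```text
12.3833 [528.458  45.838 119.537] [-3.141e+00  2.000e-03 -2.420e-01] [0.083 0.348 1.931 0.002 0.864 1.894] [1.421 0.756 0.493] [-3.395  7.022  6.797] 0.146 59.704
```

Firm (rise about 0.39 N m). Now back off a quarter turn.

play_rows(rows=[{"dp": [0,0,-0.0033],"turn": [0,0,-1],"fingers": 1},{"dp": [0,0,-0.0033],"turn": [0,0,-1],"fingers": 1},{"dp": [0,0,-0.0033],"turn": [0,0,-1],"fingers": 1},{"dp": [0,0,-0.0033],"turn": [0,0,-1],"fingers": 1},{"dp": [0,0,-0.0033],"turn": [0,0,-1],"fingers": 1}])

```text
clock: 12.8
eef_pos: [528.4, 45.6, 120.2]
tcp_rot: [-3.14, 0.001, 0.286]
contact_force: [-3.5, 4.7, 6.1]
opening: 0.145
grasp_force: 59.6
```

play_rows(rows=[{"dp": [0,0,-0.0033],"turn": [0,0,-1],"fingers": 1},{"dp": [0,0,-0.0033],"turn": [0,0,-1],"fingers": 1},{"dp": [0,0,-0.0033],"turn": [0,0,-1],"fingers": 1},{"dp": [0,0,-0.0033],"turn": [0,0,-1],"fingers": 1},{"dp": [0,0,-0.0033],"turn": [0,0,-1],"fingers": 1}])

```text
clock: 13.22
eef_pos: [528.4, 45.4, 120.8]
tcp_rot: [-3.14, 0.001, 0.81]
contact_force: [-2.1, 2.7, 6.4]
opening: 0.149
grasp_force: 59.6
```

play_rows(rows=[{"dp": [0,0,-0.0033],"turn": [0,0,-1],"fingers": 1},{"dp": [0,0,-0.0033],"turn": [0,0,-1],"fingers": 1},{"dp": [0,0,-0.0033],"turn": [0,0,-1],"fingers": 1},{"dp": [0,0,-0.0033],"turn": [0,0,-1],"fingers": 1},{"dp": [0,0,-0.0033],"turn": [0,0,-1],"fingers": 1}])

```text
clock: 13.63
eef_pos: [528.6, 45.2, 121.5]
tcp_rot: [-3.14, 0.0, 1.334]
contact_force: [-2.9, 2.1, 5.4]
opening: 0.146
grasp_force: 59.5
```

```bash
python3 s.py
```

```text
13.6333 [528.591  45.203 121.482] [-3.14   0.     1.334] [0.082 0.345 1.93  0.    0.868 0.319] [ 0.412  0.654 -0.125] [-2.907  2.137  5.43 ] 0.146 59.522
```

play_rows(rows=[{"dp": [0,0,0],"turn": [0,0,0],"fingers": 0.6},{"dp": [0,0,0],"turn": [0,0,0],"fingers": 0.6},{"dp": [0,0,0],"turn": [0,0,0],"fingers": 0.6},{"dp": [0,0,-0.2],"turn": [0,0,0],"fingers": 0.6},{"dp": [0,0,-0.4],"turn": [0,0,0],"fingers": 0.6}])

```text
clock: 14.05
eef_pos: [528.0, 44.8, 144.4]
tcp_rot: [-3.138, 0.001, 1.327]
contact_force: [0.1, -0.8, -0.0]
opening: 0.4
grasp_force: 0.0
```

play_rows(rows=[{"dp": [0,0,-1],"turn": [0,0,0],"fingers": 0.6},{"dp": [0,0,-1],"turn": [0,0,0],"fingers": 0.6},{"dp": [-1,0,0],"turn": [0,0,0],"fingers": 0.6},{"dp": [-1,0,0],"turn": [0,0,0],"fingers": 0.6},{"dp": [-1,0,0],"turn": [0,0,0],"fingers": 0.6}])

```text
clock: 14.47
eef_pos: [500.6, -72.4, 227.0]
tcp_rot: [3.139, 0.0, 1.329]
contact_force: [1.4, 0.2, 0.2]
opening: 0.404
grasp_force: 0.0
```

play_rows(rows=[{"dp": [-1,0,0],"turn": [0,0,0],"fingers": 0.6},{"dp": [-1,0,0],"turn": [0,0,0],"fingers": 0.6},{"dp": [0,0,0],"turn": [0,0,0],"fingers": 0.6},{"dp": [0,0,0],"turn": [0,0,0],"fingers": 0.6}])

```text
clock: 14.8
eef_pos: [480.8, -151.1, 225.9]
tcp_rot: [3.141, 0.0, 1.323]
contact_force: [0.4, 0.0, -0.4]
opening: 0.4
grasp_force: 0.0
```

```bash
python3 - <<'E'
from rig import r
import cv2,numpy as np
f=r.grab_frame("top")["pixels"][:,:,::-1];g=r.grab_frame("side")["pixels"][:,:,::-1]
cv2.imwrite("pics/e.png",np.hstack([cv2.resize(f[145:220,200:310],(440,300),interpolation=cv2.INTER_CUBIC),cv2.resize(g[180:275,225:325],(316,300),interpolation=cv2.INTER_CUBIC)]))
E
python3 s.py
```

```text
14.9 [ 481.353 -148.918  225.719] [ 3.141 -0.     1.327] [-0.303  0.17   1.894  0.     1.078 -0.06 ] [-0.008 -0.002 -0.001] [-0.439  0.305  0.178] 0.401 0.0
```

View pics/e.png

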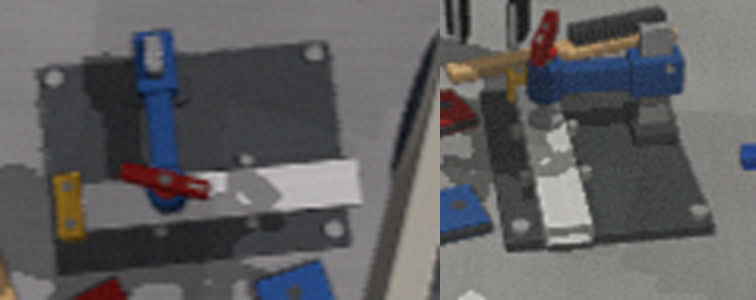

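The picture shows the tube against the yellow stop (84,205), the handle a quarter turn back at (165,182), and the gripper clear of everything.

```bash
python3 -c "
from rig import r
print(r.sign_off())"
```

```text
the job is handed in; nothing more can be done
None
```

The job is done and handed in: the tube is against the stop, the screw was tightened to a rise of about 0.39 N m and backed off about 90°, and the gripper was left clear without touching the tools; sign-off gave no verdict.

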